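# Seat the crusher wheel on its splined spindle

## Robot

A 6-joint arm with a two-finger parallel gripper is mounted at the origin on the work surface. World frame = base frame: x ahead of the robot, y to its left, z up, the work surface at z = 0. Lengths are in m, angles in rad, forces in N, time in s.
With the tool pointing down it reaches from about 0.275 to 0.875 m from the base axis. Payload 12.5 kg.
Tool frame: the origin (TCP) lies on the centre line of the jaws, within the pads' length; the fingertips stand 22 mm ahead of it and the grasp point (between the pads) lies 3 mm ahead of it (ctrl.tips_ahead is the distance from the TCP to the fingertips, in m); z points along the fingers, y is the direction in which the jaws open and shut (so a half turn about z gives the same grasp; the last joint's range is limited). The gripper opens to 85 mm and grips with 20 to 120 N. Pads are 22 mm wide; open, the fingers measure 114 mm over their backs; the gripper's body (76 mm by 85 mm) begins 54 mm behind the grasp point. The pads swing forward as they close: fully open they stand 13 mm farther back than shut.
Start: joints at [-1.378, 0.351, 1.652, -0, 1.139, -0.085], TCP at [0.151, -0.529, 0.229] pointing down, gripper open.
Joint ranges: [-2.75, 2.75], [-0.79, 2.1], [0.01, 2.65], [-1.57, 4.71], [0.07, 3.14], [-2.87, 2.87]. Speed limits (rad/s): [2.22, 2.22, 2.79, 3.14, 3.14, 3.14].

## Interface

Orientations are given as a unit quaternion [x, y, z, w].
In Python, from workcell import ctrl, vision, job_done gives the robot as it stands.
- The arm moves only by the tool drive_tool, never from a script. Its argument "steps" is a list of rows, each a list of 3 entries, a list of its own where there are three numbers: the shift along the tool's x, y, z in mm, then the turn, a rotation vector about the tool's x, y, z in rad, then the finger opening in mm, from 0 to 85.4. A call has exactly 5 rows; each row is the pose to reach, as a shift and turn from the pose commanded when the call began, along the tool's axes at that moment; what a row does not reach only later rows make up. A row lasts 1/10 s, in which the tool goes at most 50 mm and 8.59 degrees, less where a joint would pass 70% of its speed; a pose out of reach is approached as far as the arm can. A call with a gripper value outside its range is refused whole. The fingers move at their own pace and stop on an object; "force" is the grip in N (left out, the last holds). Time passes only in rows, so rows that repeat a pose let the fingers close, or fill a call up. It gives the time, the measured TCP pose, the force and the opening at its end, in the units of the state.
- ctrl.observe(): the state, without advancing time (a new reading comes with each control period).
- vision.snapshot(name): name is "scene" or "top"; returns a dict with "pixels" (384x512x3 uint8, blue, green, red), "depth" (384x512 float32, m along the optical axis (not along the pixel's ray), 0 where there is no reading), "camera_matrix" (3x3 intrinsics, pixels), "world_from_camera" (4x4, takes a point from camera to world coordinates). Camera axes: x right, y down, z forward; pixel columns grow to the right and rows downward; lengths in m; the calibration is good to about 2 mm. A picture is of the moment at which its call begins.
- job_done(): hands the job in, once; it reports no verdict.
The state is a dict: "time_s": time; "joint_pos": joint angles; "joint_vel": joint speeds; "tau": joint torques, N m; "ee_pos": TCP position; "orientation": TCP orientation; "wrist_force": force on the tool from outside, world axes, zero at the start; "moment": the same for the moment, N m; "grip_width": opening from 0.0 (shut) to 1.0 (fully open).
Only numpy, scipy, OpenCV 4.12 (cv2) and the standard library are available. Lean on these libraries where they do the work, as an engineer would, in place of code of your own. Each camera call takes 0.05 s, during which the arm holds its last target.

## Task

Pull open the drawer of the low cabinet and take out the toothed crusher wheel, leaving the smooth roller in the drawer. Set the wheel hub-up over the splined spindle of the round bait crusher, turned so that the splines mesh, slide it down and press it fully home against the sprung collar; finish while still holding the wheel by its hub and keeping it pressed down. Do not shift or tip the amber bottle or the small black tub nearest the robot.

Things in the scene. Friction and masses are not known exactly. Their poses are not given: they have to be found in the camera images.
- cabinet_drawer0 (a joint): opening of the only drawer of the low cabinet (240 deep, 300 wide, 100 high; grey body, black drawer front): 0 shut, 0.166 m fully open. It slides out towards the robot along its handle point's -x. It slides stiffly (about 1 N) and stays where it is left. It may start up to 15 mm open. Open it at least 150 mm for room to reach in
- cabinet_drawer0_handle (a point): middle of the drawer's handle, a level round steel bar 11 mm thick and 120 mm long along this point's y, 48 mm out from the drawer front and 28 mm below the cabinet's top; two thin posts 52 mm either side of its middle join it to the front. Moves with the drawer; its -x is the opening direction, z up
- wheel_grip (a point): centre of the square hub of the toothed metal wheel (0.15 to 0.3 kg), standing hub-up in the drawer, 95 to 125 behind the outer face of the drawer front, in the left or right half. Hub 26 x 26, 32 high (16 below to 16 above this point), flats square to this point's x and y: grip it across two flats. z up. Below the hub a core 48 x 48, 28 high, ringed by 12 teeth, 74 across
- wheel_bore (a point): centre of the wheel's underside, 44 below the hub centre; same axes. Mouth of the cross-shaped bore, 28 deep: two slots 27 long and 9 wide crossing on the axis along this point's x and y, so parallel to the hub's flats; the wheel fits the spindle in four positions a quarter turn apart
- drawer_floor (a point): middle of the drawer's floor, 50 below the handle bar; the drawer inside is about 195 long (along x) and 258 wide, its side walls rise 56 over the floor and its front 67
- roller_mid (a point): half-way up the smooth round roller (no teeth, 62 across with a round hub 24 across, 58 high, same metal), which stands in the other half of the drawer and stays there
- spindle_top (a point): centre of the top of the crusher's upright splined spindle: a steel cross of two ribs 24 long and 7 thick along this point's x and y, all edges tapered in by 2 mm over the top 4 mm; z up. It turns about its axis only stiffly (0.06 N m) and may start at any angle. The wheel's hub centre is 28 above this point when the wheel just touches the collar, 20 above it when fully home
- collar_top (a point): centre of the top face of the sprung black collar (48 across) round the spindle's foot, 16 below the spindle's top when up. Round crusher housing 170 across; its top is 31 below the spindle's top and carries a thin rim ring 148 across and 12 high
- collar (a joint): how far the sprung collar is pressed down: 0 up, 0.008 m fully down on its hard stop. The spring takes 6 N to start and 14 N at the stop; it pushes the wheel back up when not held. The wheel's own weight does not press it down
- bottle_at (a point): half-way up the amber bottle, 48 across and 140 high, between the cabinet and the crusher
- tub_small_at (a point): half-way up the small open black tub, 110 x 80 x 55 high, near the robot
Things that resemble listed ones, but are neither listed nor needed, are in the scene too. What is shaped like the part that bears tub_small_at but red is not meant.

How it is judged:
On the way, in this order (a step that is already met when the one before it is completed fails the run):
1. the drawer is pulled open by at least 120 mm (value of joint cabinet_drawer0 above 0.12 m), for 0.2 s.
2. the wheel is lifted clear of the drawer in the gripper (hub centre above 140 mm) (height (world z) of wheel_grip above 0.14 m and contact force between the fingers and wheel above 1 N), for 0.2 s.
At the end, for the whole second after the job is handed in: Wheel upright and centred on the spindle (3 mm), splines meshed, within 2.5 mm of fully home, holding the collar down at least 5.5 of its 8 mm with over 8 N; fingers still gripping the wheel, all at rest; roller in the drawer; bottle and small tub upright (horizontal distance between wheel_grip and spindle_top below 0.003 m and z of wheel_grip in the frame of spindle_top below 0.0225 m and angle between wheel_grip's own z axis and vertical below 0.08 rad and value of joint collar above 0.0055 m and contact force between wheel and collar above 8 N and contact force between the fingers and wheel above 2 N and linear speed of wheel below 0.02 m/s and height (world z) of roller_mid between 0.04 and 0.08 m and distance between roller_mid and cabinet_drawer0_handle below 0.28 m and angle between each of bottle_at, tub_small_at's own z axis and vertical below 0.2 rad); the arm keeps its last pose, push and grip.
It fails at once if the bottle or the small tub is shifted by more than 30 mm or tipped (distance of any of bottle_at, tub_small_at from where it was at the start of the episode above 0.03 m or angle between any of bottle_at, tub_small_at's own z axis and vertical above 0.4 rad).
It fails at once if the roller is taken out of the drawer (height (world z) of roller_mid above 0.11 m).
It also fails if it takes over 69 s, if anything falls off the work surface, if the arm or the gripper's body presses on something with over 40 N, if the wrist force passes 120 N, or if a joint passes its speed limit or range.

## Working session

There is one attempt and no reset: what is moved stays moved. The work goes in short steps, Python scripts to look and compute and a tool call to move; the robot and the scene stay as the last step left them, time stands still between calls to the robot, and variables do not carry over. Pictures are saved under pics/ and viewed, and the job is handed in when it is done.

Besides the shell and the picture viewer there is one more tool, called after "Call:" by a JSON object that holds its "op" and its "data", one argument or row to a line. drive_tool: Moves the arm, as the interface text tells. Its arguments: {"type":"object","properties":{"steps":{"type":"array"},"force":{"type":"number"}},"required":["steps"]}

```bash
mkdir -p pics; ls; cat > h.py <<'E'
import numpy as np, cv2
from workcell import ctrl, vision, job_done
def snap(n):
    s=vision.snapshot(n); np.savez('last_%s.npz'%n,**s); return s
def ray(s,u,v,z):
    K=s['camera_matrix'];T=s['world_from_camera']
    d=T[:3,:3]@np.linalg.inv(K)@np.array([u,v,1.]);o=T[:3,3]
    return o+d*(z-o[2])/d[2]
def proj(s,p):
    T=np.linalg.inv(s['world_from_camera']);c=T[:3,:3]@np.array(p)+T[:3,3];q=s['camera_matrix']@c
    return q[:2]/q[2]
def cloud(s):
    K=s['camera_matrix'];T=s['world_from_camera'];d=s['depth']
    v,u=np.mgrid[:d.shape[0],:d.shape[1]]
    P=np.stack([(u-K[0,2])/K[0,0]*d,(v-K[1,2])/K[1,1]*d,d],-1)
    W=P@T[:3,:3].T+T[:3,3]; W[d==0]=np.nan
    return W
E
python3 - <<'E'
from h import *
print(ctrl.observe())
for n in('scene','top'):
    s=snap(n); cv2.imwrite(f'pics/{n}0.png',cv2.resize(s['pixels'],None,fx=1.5,fy=1.5)); print(s['camera_matrix'],s['world_from_camera'])
E
```

```text
pics
{'time_s': 0.0, 'joint_pos': array([-1.37758977e+00,  3.51243326e-01,  1.65247742e+00, -1.00924334e-06,
        1.13913647e+00, -8.46347971e-02]), 'joint_vel': array([ 0.00074897,  0.00166   , -0.00049841, -0.00030234, -0.00034972,
        0.00015714]), 'tau': array([-6.70002137e-04, -5.06102479e+01, -2.91402233e+01, -5.84144436e-05,
        4.61145770e-03,  4.91562673e-05]), 'ee_pos': array([ 0.15078908, -0.52854224,  0.22863429]), 'orientation': array([ 9.90365805e-01,  1.38474451e-01, -3.47647184e-05, -6.31326917e-04]), 'wrist_force': array([0.80664899, 0.05493797, 0.35975957]), 'moment': array([-0.01390848,  0.08204262, -0.03268243]), 'grip_width': 1.0021130437691483}
[[382.49728774   0.         261.14054498]
 [  0.         382.49728774 197.94408068]
 [  0.           0.           1.        ]] [[-0.81433849  0.48440407 -0.31969597  0.8864643 ]
 [ 0.58024996  0.69160681 -0.43010464  0.41501211]
 [ 0.01275948 -0.53575434 -0.84427749  1.10150537]
 [ 0.          0.          0.          1.        ]]
[[436.49864424   0.         255.80953021]
 [  0.         436.49864424 199.57951299]
 [  0.           0.           1.        ]] [[-0.01827934 -0.99711229  0.07370857  0.40525729]
 [-0.99977536  0.01743753 -0.0120482  -0.0933572 ]
 [ 0.01072812 -0.07391225 -0.99720704  1.5014029 ]
 [ 0.          0.          0.          1.        ]]
```

View pics/scene0.png

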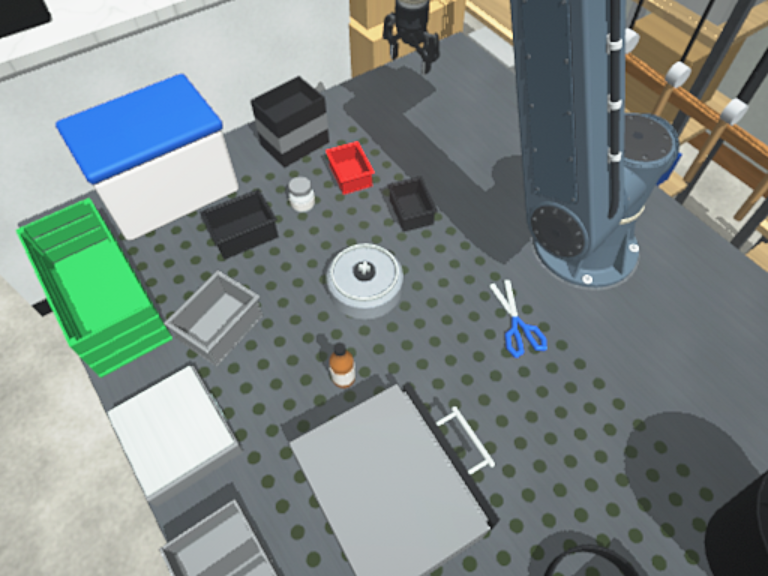

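View pics/top0.png

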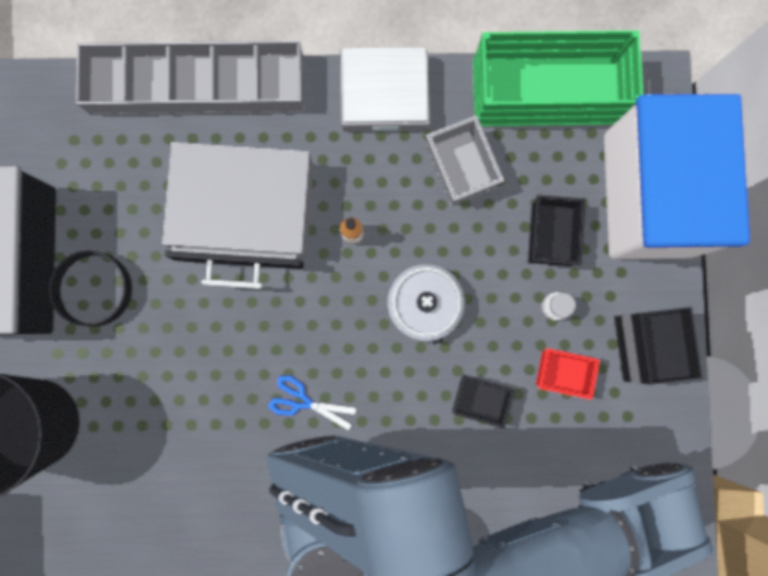

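The top view shows the cabinet's handle at about (232,284), the crusher at (427,301), the bottle at (350,230) and the small black tub at (482,400), all in the 1.5x picture. I'll measure these next.

```bash
python3 - <<'E'
from h import *
for n in('scene','top'):
    s=dict(np.load(f'last_{n}.npz'));W=cloud(s)
    c=(285,200) if n=='top' else (243,180)
    cr=s['pixels'][c[1]-24:c[1]+24,c[0]-32:c[0]+32]; 
    h=s['pixels'][165:205,125:190] if n=='top' else s['pixels'][260:330,280:340]
    cv2.imwrite(f'pics/cr_{n}.png',cv2.resize(cr,(768,576),interpolation=cv2.INTER_CUBIC)); cv2.imwrite(f'pics/h_{n}.png',cv2.resize(h,None,fx=9,fy=8 if n!='top' else 9))
    W2=W[c[1]-10:c[1]+10,c[0]-10:c[0]+10]
    print(n,np.nanmax(W2[...,2]), W2[::2,::2,2].round(3)[:, :])
    if n=='top':
        # handle & cabinet
        b=s['pixels'].max(-1); z=W[...,2]
        m=(z>0.055)&(z<0.1)&(b>150); m[:172]=0; m[200:]=0; m[:,:125]=0;m[:,190:]=0
        v,u=np.nonzero(m); print('handle',len(v),u.min(),u.max(),v.min(),v.max(),np.median(W[m],0))
        m2=(abs(z-0.1)<0.012); m2[:,:100]=0;m2[:,210:]=0;m2[:90]=0;m2[180:]=0
        pts=np.argwhere(m2)[:,::-1].astype(np.float32); r=cv2.minAreaRect(pts); print(r, np.median(z[m2]))
        for p in cv2.boxPoints(r): print(ray(s,*p,0.1))
E
```

```text
scene 0.09002505704714414 [[0.057 0.062 0.061 0.055 0.061 0.055 0.055 0.056 0.058 0.057]
 [0.059 0.06  0.055 0.06  0.057 0.056 0.056 0.06  0.056 0.055]
 [0.059 0.056 0.057 0.055 0.07  0.09  0.072 0.055 0.055 0.058]
 [0.056 0.059 0.069 0.075 0.087 0.086 0.089 0.071 0.072 0.059]
 [0.056 0.058 0.073 0.073 0.08  0.084 0.085 0.072 0.07  0.054]
 [0.058 0.056 0.07  0.072 0.071 0.085 0.07  0.069 0.072 0.056]
 [0.057 0.055 0.074 0.07  0.075 0.07  0.071 0.071 0.071 0.059]
 [0.054 0.054 0.061 0.071 0.069 0.071 0.072 0.069 0.06  0.057]
 [0.059 0.061 0.057 0.059 0.059 0.065 0.063 0.055 0.059 0.058]
 [0.056 0.058 0.055 0.056 0.056 0.054 0.056 0.058 0.054 0.056]]
top 0.09285749442250646 [[0.058 0.055 0.052 0.054 0.062 0.053 0.058 0.058 0.051 0.059]
 [0.053 0.057 0.055 0.057 0.058 0.057 0.056 0.059 0.058 0.058]
 [0.056 0.058 0.054 0.056 0.07  0.072 0.055 0.051 0.056 0.055]
 [0.055 0.058 0.071 0.076 0.069 0.073 0.077 0.069 0.055 0.059]
 [0.064 0.054 0.068 0.069 0.082 0.089 0.074 0.076 0.059 0.06 ]
 [0.056 0.074 0.074 0.07  0.093 0.085 0.071 0.066 0.074 0.053]
 [0.054 0.071 0.074 0.077 0.084 0.085 0.086 0.068 0.058 0.056]
 [0.053 0.062 0.068 0.07  0.067 0.072 0.064 0.075 0.056 0.057]
 [0.052 0.056 0.072 0.071 0.074 0.074 0.075 0.055 0.049 0.054]
 [0.059 0.052 0.054 0.062 0.058 0.06  0.06  0.059 0.055 0.055]]
handle 198 134 173 173 191 [0.55465304 0.22456961 0.07701471]
((156.39825439453125, 135.52655029296875), (93.72528076171875, 76.5633773803711), 3.814074993133545) 0.10150101313413562
[0.6108637  0.36735497 0.1       ]
[0.86210588 0.35249381 0.1       ]
[0.83676191 0.04762709 0.1       ]
[0.58553864 0.06650982 0.1       ]
```

```bash
python3 -c "
import cv2,numpy as np
a=[cv2.resize(cv2.imread('pics/'+f),(400,300)) for f in('cr_scene.png','cr_top.png','h_scene.png','h_top.png')]
cv2.imwrite('pics/m0.png',np.vstack([np.hstack(a[:2]),np.hstack(a[2:])]))"
```

```text
(no output)
```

View pics/m0.png

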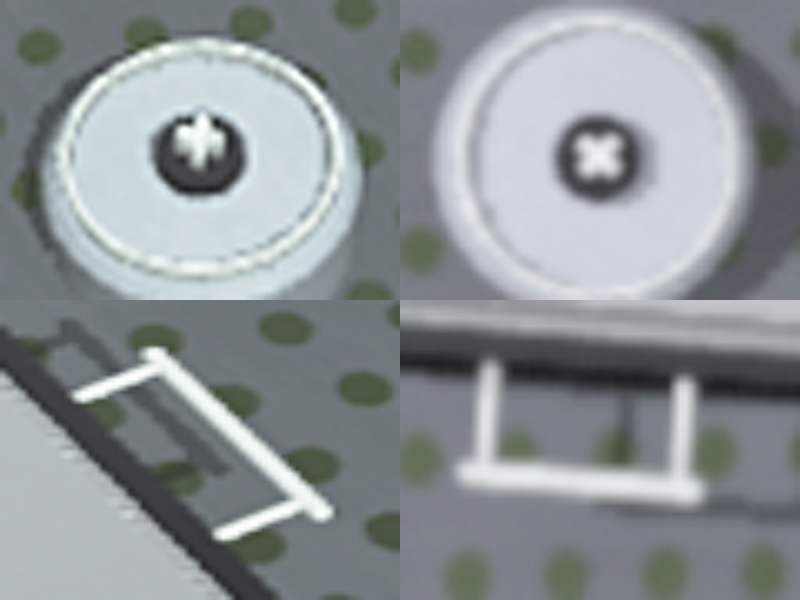

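```bash
cat >> h.py <<'E'
def crossang(s,c,zt,R=15):
    # four-fold angle/centre of bright cross near world c at height zt, resampled on world plane
    n=161; ax=np.linspace(-.02,.02,n)
    X,Y=np.meshgrid(c[0]+ax,c[1]+ax,indexing='ij')
    T=np.linalg.inv(s['world_from_camera']);P=np.stack([X,Y,np.full_like(X,zt)],-1)@T[:3,:3].T+T[:3,3]
    q=P@s['camera_matrix'].T; q=(q[...,:2]/q[...,2:]).astype(np.float32)
    g=cv2.remap(cv2.cvtColor(s['pixels'],cv2.COLOR_BGR2GRAY).astype(np.float32),q[...,0],q[...,1],cv2.INTER_CUBIC)
    return ax,g
E
python3 - <<'E'
from h import *
s=dict(np.load('last_top.npz'));t=dict(np.load('last_scene.npz'))
# handle
g=s['pixels'].max(-1)
m=np.zeros(g.shape,np.uint8); 
for u in range(136,174):
    col=g[182:200,u].astype(float); 
    w=np.clip(col-150,0,None)
    if w.sum()>0: print(u,round(182+(w*np.arange(18)).sum()/w.sum(),2),int(w.max()),end='; ')
print()
for p in ((135,187.5),(173.5,190.3)): print(ray(s,*p,0.0745))
# spindle: in top
for im,nm in((s,'top'),(t,'scene')):
    g=cv2.cvtColor(im['pixels'],cv2.COLOR_BGR2GRAY)
    c0=(285,201) if nm=='top' else (243,180)
    # collar dark blob (incl. cross filled) centre
    d=(g<110).astype(np.uint8); d[:c0[1]-14]=0;d[c0[1]+14:]=0;d[:,:c0[0]-14]=0;d[:,c0[0]+14:]=0
    cs,_=cv2.findContours(d,cv2.RETR_EXTERNAL,cv2.CHAIN_APPROX_NONE); c=max(cs,key=len); e=cv2.fitEllipse(cv2.convexHull(c)); print(nm,e,ray(im,*e[0],0.071))
    # cross
    w=np.clip(g.astype(float)-130,0,80); w[d*0+cv2.fillConvexPoly(np.zeros_like(d),cv2.convexHull(c),1)==0]=0
    v,u=np.nonzero(w); ww=w[v,u]; print('cross c',(u*ww).sum()/ww.sum(),(v*ww).sum()/ww.sum(), ray(im,(u*ww).sum()/ww.sum(),(v*ww).sum()/ww.sum(),0.087))
E
```

```text
136 187.45 81; 137 186.07 83; 138 185.47 85; 139 185.7 86; 140 186.85 88; 141 188.05 89; 142 188.09 89; 143 188.13 90; 144 188.13 90; 145 188.17 91; 146 188.19 90; 147 188.2 89; 148 188.25 87; 149 188.35 85; 150 188.42 84; 151 188.52 83; 152 188.61 81; 153 188.72 82; 154 188.84 85; 155 188.92 87; 156 188.94 88; 157 188.96 89; 158 189.01 89; 159 189.09 90; 160 189.13 90; 161 189.16 90; 162 189.19 89; 163 189.23 87; 164 189.28 85; 165 189.37 84; 166 189.44 83; 167 189.5 81; 168 189.05 81; 169 187.04 85; 170 186.5 87; 171 186.75 88; 172 188.48 82; 173 189.93 59; 
[0.55730901 0.28430307 0.0745    ]
[0.54592689 0.15851924 0.0745    ]
top ((284.3888244628906, 200.9300537109375), (12.339008331298828, 12.774431228637695), 107.40845489501953) [ 0.50489085 -0.20451002  0.071     ]
cross c 284.2993897787948 200.41838291380625 [ 0.50544881 -0.20301431  0.087     ]
scene ((242.45704650878906, 180.4581298828125), (12.710151672363281, 14.223746299743652), 93.67985534667969) [ 0.50704615 -0.20055206  0.071     ]
cross c 242.4606700655499 177.7774945375091 [ 0.50699286 -0.19979529  0.087     ]
```

```bash
cat >> h.py <<'E'
from scipy.spatial.transform import Rotation as Rot
def go(p,psi):
    o=ctrl.observe(); R=Rot.from_quat(o['orientation']); M=R.as_matrix()
    y=M[:,1]; print('t',round(o['time_s'],2),'ee',o['ee_pos'].round(4),'psi',round(np.arctan2(y[1],y[0]),4),'tilt',M[:2,2].round(4),'F',o['wrist_force'].round(1),'grip',round(o['grip_width']*85.4,1),'q',o['joint_pos'].round(2))
    if p is None: return
    c,s=np.cos(psi),np.sin(psi); T=np.array([[-s,c,0],[c,s,0],[0,0,-1]])
    T=np.column_stack([(-s,c,0),(c,s,0),(0,0,-1)])
    print('shift mm',(M.T@(np.array(p)-o['ee_pos'])*1000).round(1),'rot',Rot.from_matrix(M.T@T).as_rotvec().round(3))
E
python3 - <<'E'
from h import *
go([.551,.2215,.25],-.08)
E
```

```text
t 0.1 ee [ 0.1508 -0.5286  0.2287] psi -1.293 tilt [-0.0002  0.001 ] F [ 0.1 -0.3  0.3] grip 85.3 q [-1.38  0.35  1.65 -0.    1.14 -0.08]
shift mm [ 590.6 -611.7  -20.6] rot [-1.000e-03 -1.000e-03 -1.213e+00]
```

Call:
{"op": "drive_tool", "data": {
  "steps": [
    [[35,-36,-40],[0,0,-0.07],60],
    [[70,-72,-60],[0,0,-0.14],60],
    [[105,-108,-70],[0,0,-0.22],60],
    [[140,-145,-70],[0,0,-0.29],60],
    [[175,-181,-70],[0,0,-0.36],60]
  ]
}}

```text
time_s: 0.6
ee_pos: [0.2609, -0.3221, 0.2992]
orientation: [0.949, 0.315, 0.0, 0.0]
wrist_force: [1.1, -1.0, -0.2]
grip_width: 0.699
```

```bash
python3 - <<'E'
from h import *
go([.551,.2215,.25],-.08)
E
```

```text
t 0.6 ee [ 0.2609 -0.3221  0.2992] psi -0.9308 tilt [ 0.0005 -0.0007] F [ 1.1 -1.  -0.2] grip 59.7 q [-1.    0.02  1.88  0.    1.24 -0.07]
shift mm [ 557.3 -262.8   49. ] rot [ 0.001  0.    -0.851]
```

Call:
{"op": "drive_tool", "data": {
  "steps": [
    [[42,-20,0],[0,0,-0.08],60],
    [[84,-40,0],[0,0,-0.16],60],
    [[126,-60,0],[0,0,-0.24],60],
    [[168,-80,0],[0,0,-0.32],60],
    [[210,-100,0],[0,0,-0.4],60]
  ]
}}

```text
time_s: 1.1
ee_pos: [0.37, -0.1165, 0.2989]
orientation: [0.868, 0.497, 0.0, 0.0]
wrist_force: [1.0, -1.4, 0.1]
grip_width: 0.701
```

```bash
python3 - <<'E'
from h import *
go([.551,.2215,.25],-.08)
E
```

```text
t 1.1 ee [ 0.37   -0.1165  0.2989] psi -0.5299 tilt [ 0.0003 -0.0002] F [ 1.  -1.4  0.1] grip 59.8 q [-0.43 -0.03  1.93 -0.    1.24  0.1 ]
shift mm [383.2 -14.7  48.9] rot [ 0.    0.   -0.45]
```

Call:
{"op": "drive_tool", "data": {
  "steps": [
    [[42,0,0],[0,0,-0.07],55],
    [[84,-1,5],[0,0,-0.14],55],
    [[126,-2,10],[0,0,-0.21],55],
    [[168,-4,15],[0,0,-0.28],55],
    [[210,-6,20],[0,0,-0.35],55]
  ]
}}

```text
time_s: 1.6
ee_pos: [0.4716, 0.0673, 0.2784]
orientation: [0.768, 0.641, -0.0, -0.0]
wrist_force: [0.1, -1.2, -0.6]
grip_width: 0.647
```

```bash
python3 - <<'E'
from h import *
go([.551,.2215,.2],-.08)
E
```

```text
t 1.6 ee [0.4716 0.0673 0.2784] psi -0.1799 tilt [-0.0003 -0.0001] F [ 0.1 -1.2 -0.6] grip 55.2 q [ 0.04  0.16  1.77 -0.    1.21  0.22]
shift mm [165.9  50.6  78.4] rot [-0.   0.  -0.1]
```

Call:
{"op": "drive_tool", "data": {
  "steps": [
    [[40,12,12],[0,0,-0.03],50],
    [[80,24,30],[0,0,-0.06],50],
    [[120,36,50],[0,0,-0.1],50],
    [[160,48,75],[0,0,-0.1],50],
    [[166,51,78],[0,0,-0.1],50]
  ]
}}

```text
time_s: 2.1
ee_pos: [0.551, 0.2223, 0.197]
orientation: [0.735, 0.678, -0.002, -0.001]
wrist_force: [0.1, -0.9, 0.0]
grip_width: 0.583
```

```bash
python3 - <<'E'
from h import *
go([.551,.2215,.076],-.08)
for n in('scene','top'):
    s=snap(n); cv2.imwrite(f'pics/{n}1.png',cv2.resize(s['pixels'],(400,300)))
cv2.imwrite('pics/m1.png',np.hstack([cv2.imread(f'pics/{n}1.png') for n in('scene','top')]))
E
```

```text
t 2.1 ee [0.551  0.2223 0.197 ] psi -0.0804 tilt [-0.0046 -0.0009] F [ 0.1 -0.9  0. ] grip 49.8 q [0.3  0.47 1.56 0.   1.12 0.39]
shift mm [ -0.6   0.6 121. ] rot [-0.005  0.001 -0.   ]
```

View pics/m1.png

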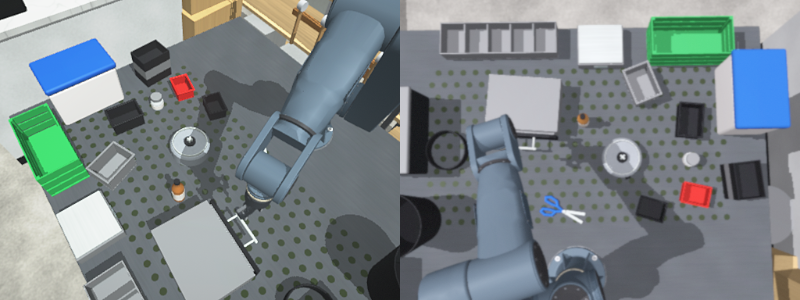

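The gripper stands over the handle in both views, so I'll go down around the bar.

Call:
{"op": "drive_tool", "data": {
  "steps": [
    [[0,0,30],[0,0,0],50],
    [[0,0,60],[0,0,0],50],
    [[0,0,90],[0,0,0],50],
    [[0,0,110],[0,0,0],50],
    [[0,0,118],[0,0,0],50]
  ],
  "force": 60
}}

```text
time_s: 2.7
ee_pos: [0.5508, 0.2181, 0.0821]
orientation: [0.736, 0.677, -0.001, -0.0]
wrist_force: [-0.0, -0.2, 0.5]
grip_width: 0.581
```

Call:
{"op": "drive_tool", "data": {
  "steps": [
    [[0,0,0],[0,0,0],30],
    [[0,0,0],[0,0,0],10],
    [[0,0,0],[0,0,0],0],
    [[0,0,0],[0,0,0],0],
    [[0,0,0],[0,0,0],0]
  ]
}}

```text
time_s: 3.2
ee_pos: [0.5517, 0.2195, 0.0834]
orientation: [0.736, 0.677, 0.0, 0.0]
wrist_force: [-0.2, 0.6, -1.0]
grip_width: -0.001
```

```bash
python3 - <<'E'
from h import *
go([.551-.165,.2215+.013,.076],-.08)
E
```

```text
t 3.2 ee [0.5517 0.2195 0.0834] psi -0.083 tilt [0.0008 0.0003] F [-0.2  0.6 -1. ] grip -0.1 q [0.3  0.61 1.65 0.   0.89 0.38]
shift mm [   1.2 -166.4    7.3] rot [ 0.001 -0.    -0.003]
```

```bash
python3 - <<'E'
from h import *
s=snap('scene'); p=proj(s,[.55,.22,.08]); print(p)
u,v=p.astype(int); cv2.imwrite('pics/sc2.png',cv2.resize(s['pixels'][v-50:v+50,u-65:u+65],(780,600)))
E
```

```text
[314.78582469 288.46925841]
```

View pics/sc2.png

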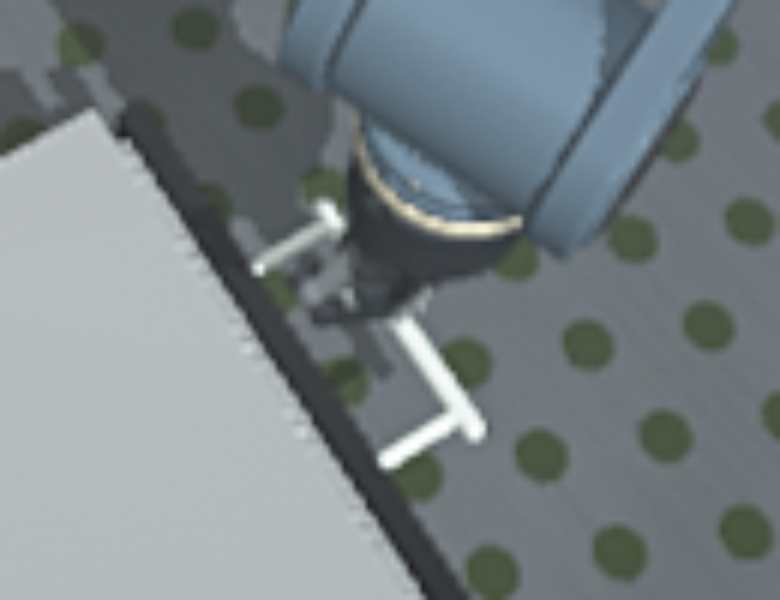

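```bash
python3 - <<'E'
from h import *
s=dict(np.load('last_scene.npz')); u0,v0=314-65,288-50
f=lambda p: ((proj(s,p)-[u0,v0])*6).round()
print('tip',f([.5517,.2195,.0614]),'tcp',f([.5517,.2195,.0834]),'bar est',f([.551,.2215,.072]),'ends',f([.556,.2813,.072]),f([.546,.1617,.072]))
print(ctrl.tips_ahead)
im=s['pixels'];W=cloud(s)
for (a,b) in [(330,215),(365,270),(405,325),(440,375),(475,435),(330,312),(350,300)]:
    print(a,b,W[int(b/6)+v0,int(a/6)+u0].round(3), ray(s,a/6+u0,b/6+v0,.0755).round(3))
E
```

```text
tip [386. 317.] tcp [392. 302.] bar est [393. 312.] ends [469. 424.] [320. 206.]
0.022
330 215 [0.545 0.167 0.076] [0.546 0.169 0.075]
365 270 [0.592 0.224 0.199] [0.55  0.199 0.075]
405 325 [0.552 0.229 0.076] [0.551 0.23  0.075]
440 375 [0.555 0.256 0.082] [0.553 0.257 0.075]
475 435 [0.557 0.285 0.074] [0.558 0.287 0.075]
330 312 [0.606 0.226 0.175] [0.576 0.205 0.075]
350 300 [0.597 0.226 0.176] [0.565 0.206 0.075]
```

Call:
{"op": "drive_tool", "data": {
  "steps": [
    [[0,0,0],[0,0,0],50],
    [[0,0,0],[0,0,0],50],
    [[0,0,0],[0,0,0],50],
    [[0,0,0],[0,0,0],50],
    [[0,0,0],[0,0,0],50]
  ]
}}

```text
time_s: 3.75
ee_pos: [0.5515, 0.2195, 0.0828]
orientation: [0.736, 0.677, 0.0, 0.0]
wrist_force: [0.1, -1.0, -0.1]
grip_width: 0.583
```

Call:
{"op": "drive_tool", "data": {
  "steps": [
    [[0,0,4],[0,0,0],50],
    [[0,0,8],[0,0,0],50],
    [[0,0,12],[0,0,0],50],
    [[0,0,12],[0,0,0],30],
    [[0,0,12],[0,0,0],20]
  ]
}}

```text
time_s: 4.25
ee_pos: [0.5514, 0.2194, 0.0706]
orientation: [0.736, 0.677, -0.0, -0.0]
wrist_force: [-0.7, 0.7, -0.1]
grip_width: 0.256
```

Call:
{"op": "drive_tool", "data": {
  "steps": [
    [[0,0,0],[0,0,0],15],
    [[0,0,0],[0,0,0],10],
    [[0,0,0],[0,0,0],5],
    [[0,0,0],[0,0,0],5],
    [[0,0,0],[0,0,0],5]
  ]
}}

```text
time_s: 4.75
ee_pos: [0.5518, 0.2195, 0.0713]
orientation: [0.736, 0.677, 0.0, 0.0]
wrist_force: [-0.9, -0.4, 5.7]
grip_width: 0.074
```

```bash
python3 - <<'E'
from h import *
go([.551,.2215,.076],-.08)
E
```

```text
t 4.75 ee [0.5518 0.2195 0.0713] psi -0.0829 tilt [0.0007 0.0001] F [-0.9 -0.4  5.7] grip 6.3 q [ 0.3   0.63  1.65 -0.    0.86  0.38]
shift mm [ 1.9 -0.9 -4.7] rot [ 0.001 -0.    -0.003]
```

Call:
{"op": "drive_tool", "data": {
  "steps": [
    [[0,0,0],[0,0,0],40],
    [[0,0,0],[0,0,0],40],
    [[0,0,5],[0,0,0],40],
    [[0,0,10],[0,0,0],40],
    [[0,0,10],[0,0,0],40]
  ]
}}

```text
time_s: 5.25
ee_pos: [0.551, 0.2193, 0.0598]
orientation: [0.736, 0.677, -0.001, -0.0]
wrist_force: [-0.3, 1.2, 0.4]
grip_width: 0.469
```

Call:
{"op": "drive_tool", "data": {
  "steps": [
    [[0,0,0],[0,0,0],20],
    [[0,0,0],[0,0,0],10],
    [[0,0,0],[0,0,0],5],
    [[0,0,0],[0,0,0],5],
    [[0,0,0],[0,0,0],5]
  ]
}}

```text
time_s: 5.75
ee_pos: [0.5517, 0.2195, 0.0611]
orientation: [0.736, 0.677, 0.0, 0.0]
wrist_force: [1.4, -0.6, 2.7]
grip_width: 0.096
```

```bash
python3 - <<'E'
from h import *
go([.551,.2215,.076],-.08)
s=snap('scene'); u,v=314,288; cv2.imwrite('pics/sc3.png',cv2.resize(s['pixels'][v-50:v+50,u-65:u+65],(780,600)))
E
```

```text
t 5.75 ee [0.5517 0.2195 0.0611] psi -0.0829 tilt [0.0005 0.0001] F [ 1.4 -0.6  2.7] grip 8.2 q [ 0.3   0.64  1.66 -0.    0.84  0.38]
shift mm [  1.9  -0.9 -14.9] rot [ 0.001 -0.    -0.003]
```

View pics/sc3.png

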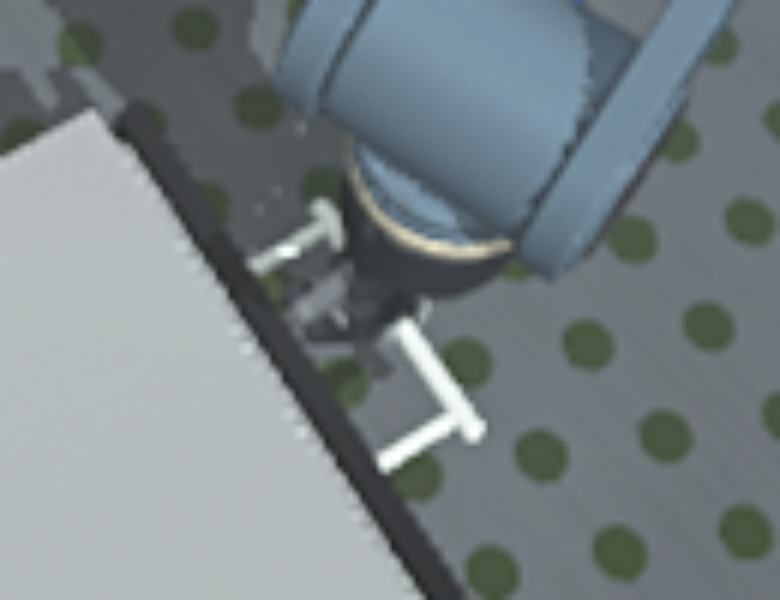

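Call:
{"op": "drive_tool", "data": {
  "steps": [
    [[0,0,0],[0,0,0],0],
    [[0,-5,0],[0,0,0],0],
    [[0,-10,0],[0,0,0],0],
    [[0,-15,0],[0,0,0],0],
    [[0,-20,0],[0,0,0],0]
  ]
}}

```text
time_s: 6.3
ee_pos: [0.5312, 0.2212, 0.061]
orientation: [0.736, 0.677, 0.0, 0.0]
wrist_force: [1.4, -2.0, 4.9]
grip_width: 0.101
```

```bash
python3 - <<'E'
from h import *
go([.551,.2215,.076],-.08)
s=snap('scene'); u,v=314,288; cv2.imwrite('pics/sc4.png',cv2.resize(s['pixels'][v-50:v+50,u-65:u+65],(780,600)))
E
```

```text
t 6.3 ee [0.5312 0.2212 0.061 ] psi -0.083 tilt [0.0003 0.0001] F [ 1.4 -2.   4.9] grip 8.6 q [ 0.31  0.62  1.71 -0.    0.82  0.4 ]
shift mm [  2.   19.7 -15. ] rot [ 0.    -0.    -0.003]
```

View pics/sc4.png

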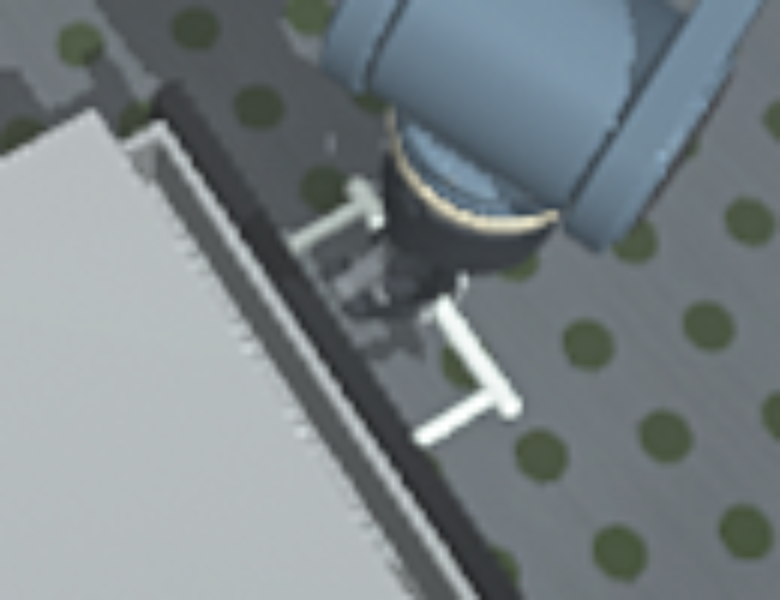

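The grip holds and the drawer is moving out. I'll keep pulling.

Call:
{"op": "drive_tool", "data": {
  "steps": [
    [[0,-15,0],[0,0,0],0],
    [[0,-35,0],[0,0,0],0],
    [[0,-55,0],[0,0,0],0],
    [[0,-75,0],[0,0,0],0],
    [[0,-95,0],[0,0,0],0]
  ]
}}

```text
time_s: 6.85
ee_pos: [0.436, 0.229, 0.061]
orientation: [0.736, 0.677, 0.0, 0.0]
wrist_force: [2.0, -0.8, 3.7]
grip_width: 0.1
```

Call:
{"op": "drive_tool", "data": {
  "steps": [
    [[0,-12,0],[0,0,0],0],
    [[0,-22,0],[0,0,0],0],
    [[0,-30,0],[0,0,0],0],
    [[0,-35,0],[0,0,0],0],
    [[0,-35,0],[0,0,0],0]
  ]
}}

```text
time_s: 7.35
ee_pos: [0.401, 0.2319, 0.061]
orientation: [0.736, 0.677, -0.0, -0.0]
wrist_force: [-0.7, -1.7, 7.6]
grip_width: 0.099
```

Call:
{"op": "drive_tool", "data": {
  "steps": [
    [[0,-3,0],[0,0,0],0],
    [[0,-6,0],[0,0,0],0],
    [[0,-8,0],[0,0,0],0],
    [[0,-10,0],[0,0,0],0],
    [[0,-10,0],[0,0,0],0]
  ]
}}

```text
time_s: 7.85
ee_pos: [0.3953, 0.2325, 0.0611]
orientation: [0.736, 0.678, 0.003, 0.002]
wrist_force: [21.3, -11.5, -11.1]
grip_width: 0.099
```

```bash
python3 - <<'E'
from h import *
go([.551,.2215,.076],-.08)
s=snap('scene'); cv2.imwrite('pics/sc5.png',cv2.resize(s['pixels'][200:360,180:400],(770,560)))
E
```

```text
t 7.85 ee [0.3953 0.2325 0.0611] psi -0.0821 tilt [0.0074 0.0007] F [ 21.3 -11.5 -11.1] grip 8.5 q [ 0.43  0.46  2.02 -0.    0.66  0.52]
shift mm [  1.8 156.2 -13.7] rot [ 0.007 -0.001 -0.002]
```

View pics/sc5.png

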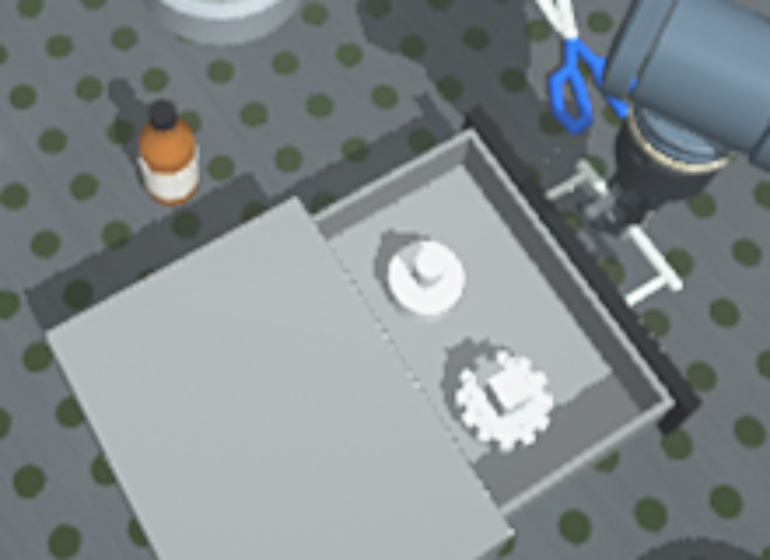

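The drawer is at its stop. The toothed wheel is at about (510,395) in this crop and the roller at (427,275). I'll let go and rise.

Call:
{"op": "drive_tool", "data": {
  "steps": [
    [[0,4,0],[0,0,0],5],
    [[0,4,0],[0,0,0],50],
    [[0,4,0],[0,0,0],50],
    [[0,4,0],[0,0,0],50],
    [[0,4,0],[0,0,0],50]
  ]
}}

```text
time_s: 8.4
ee_pos: [0.3957, 0.2324, 0.0607]
orientation: [0.736, 0.677, -0.0, -0.0]
wrist_force: [0.5, -0.6, 0.9]
grip_width: 0.583
```

Call:
{"op": "drive_tool", "data": {
  "steps": [
    [[0,0,-30],[0,0,0],60],
    [[0,0,-70],[0,0,0],60],
    [[0,0,-115],[0,0,0],60],
    [[0,0,-160],[0,0,0],60],
    [[0,0,-190],[0,0,0],60]
  ]
}}

```text
time_s: 8.9
ee_pos: [0.3962, 0.2326, 0.2539]
orientation: [0.736, 0.677, 0.001, 0.0]
wrist_force: [0.8, -0.7, -0.9]
grip_width: 0.703
```

Call:
{"op": "drive_tool", "data": {
  "steps": [
    [[-40,-5,0],[0,0,0],70],
    [[-85,-10,0],[0,0,0],70],
    [[-130,-20,0],[0,0,0],70],
    [[-175,-20,0],[0,0,0],70],
    [[-220,-20,0],[0,0,0],70]
  ]
}}

```text
time_s: 9.4
ee_pos: [0.357, 0.0135, 0.2509]
orientation: [0.736, 0.677, 0.0, 0.0]
wrist_force: [1.7, 0.5, -0.8]
grip_width: 0.821
```

```bash
python3 - <<'E'
from h import *
go([.551,.2215,.076],-.08)
for n in('scene','top'):
    s=snap(n); cv2.imwrite(f'pics/{n}6.png',cv2.resize(s['pixels'],(400,300)))
cv2.imwrite('pics/m6.png',np.hstack([cv2.imread(f'pics/{n}6.png') for n in('scene','top')]))
E
```

```text
t 9.4 ee [0.357  0.0135 0.2509] psi -0.0821 tilt [0.0005 0.    ] F [ 1.7  0.5 -0.8] grip 70.1 q [-0.09 -0.05  2.07  0.    1.12 -0.01]
shift mm [223.2 176.2 175. ] rot [ 0.    -0.    -0.002]
```

View pics/m6.png

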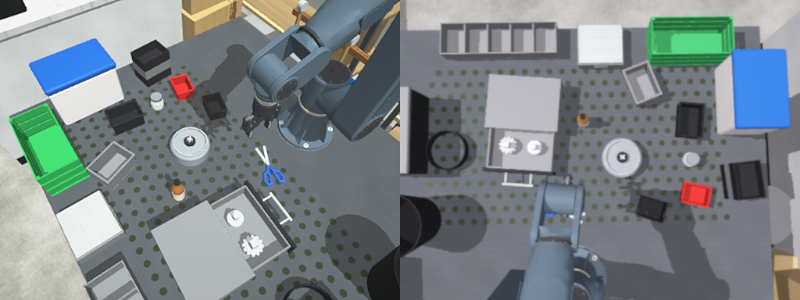

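```bash
python3 - <<'E'
from h import *
out=[]
for n,c in(('scene',(323,315)),('top',(138,186))):
    s=dict(np.load(f'last_{n}.npz')); 
    out.append(cv2.resize(s['pixels'][c[1]-25:c[1]+25,c[0]-25:c[0]+25],(400,400),interpolation=cv2.INTER_CUBIC))
    W=cloud(s)[c[1]-25:c[1]+25,c[0]-25:c[0]+25]; z=W[...,2]; m=(z>.075)&(z<.095)
    print(n,m.sum(),np.median(W[m],0))
cv2.imwrite('pics/w6.png',np.hstack(out))
E
```

```text
scene 152 [0.56778608 0.2882775  0.08140997]
top 143 [0.57148665 0.29570564 0.08116773]
```

View pics/w6.png

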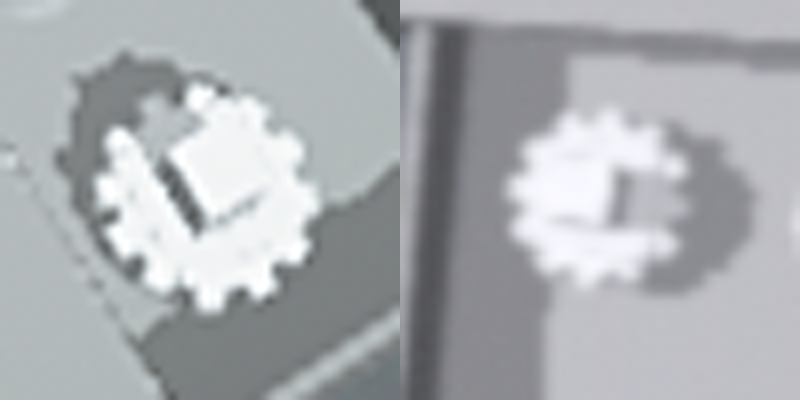

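```bash
python3 - <<'E'
from h import *
for n,c in(('scene',(323,315)),('top',(138,186))):
    s=dict(np.load(f'last_{n}.npz')); W=cloud(s); z=W[...,2]
    m=((z>.067)&(z<.095)); b=np.zeros_like(m); b[c[1]-14:c[1]+14,c[0]-14:c[0]+14]=1; m&=b
    if n=='top': m[:,145:]=0; m[:178]&=True
    num,l,st,ce=cv2.connectedComponentsWithStats(m.astype(np.uint8)); i=1+np.argmax(st[1:,4]); m=l==i
    v,u=np.nonzero(m); P=np.array([ray(s,a,d,.082)[:2]*1000 for a,d in zip(u,v)],np.float32)
    print(n,st[i],cv2.minAreaRect(P),P.mean(0))
    g=cv2.cvtColor(s['pixels'],cv2.COLOR_BGR2GRAY)
    print(g[c[1]-12:c[1]+12,c[0]-14:c[0]+14])
# cabinet drawer box angle: roof
E
```

```text
scene [319 304  13  14 117] ((567.3065795898438, 282.65545654296875), (27.598173141479492, 30.57915496826172), 80.37088775634766) [567.13025 282.88965]
[[131 132 130 130 129 129 159 200 197 185 162 163 207 245 236 234 246 247
  240 247 248 234 205 181 184 184 184 184]
 [130 130 129 127 127 123 140 181 194 190 187 193 184 189 228 247 243 242
  245 238 247 245 209 180 183 184 184 183]
 [131 128 134 147 133 119 146 183 192 190 190 189 185 179 209 243 245 243
  243 235 246 241 180 176 179 180 183 184]
 [130 123 166 236 228 161 177 192 190 188 190 186 176 208 240 244 246 244
  244 243 244 242 209 186 213 201 178 182]
 [128 131 212 255 255 235 183 186 186 189 180 203 236 242 248 245 244 244
  244 244 244 245 243 237 243 237 201 179]
 [128 130 199 241 233 242 223 184 190 190 216 246 249 246 245 244 244 244
  244 244 243 238 246 247 248 248 234 177]
 [129 122 161 223 234 244 241 183 186 166 230 255 246 244 243 243 244 244
  244 244 243 240 244 246 248 247 233 177]
 [126 118 150 232 249 247 247 228 174 129 168 248 250 245 243 243 244 243
  243 244 244 242 239 244 245 233 200 178]
 [133 158 18
[... 4118 characters left out ...]
140 140 140 142 152 178 211 236 247 249 247 244 241 240 243 244 244 243
  239 227 209 215 206 176 148 141 141 140]
 [139 139 140 139 145 173 212 236 244 244 243 245 246 246 245 240 239 234
  222 204 180 178 169 151 142 140 139 141]
 [139 140 139 141 142 156 193 219 221 212 221 238 247 246 239 230 233 234
  215 182 152 146 145 141 141 140 142 150]
 [139 140 140 139 140 144 160 182 186 186 204 230 239 230 208 195 209 220
  206 169 143 139 140 140 141 140 149 169]
 [140 139 140 140 139 140 143 156 175 187 199 219 223 206 184 180 187 188
  176 156 142 141 140 140 143 150 160 179]
 [140 140 140 138 139 139 140 152 176 190 195 201 202 196 188 188 188 186
  180 167 156 154 154 154 160 174 182 189]]
```

```bash
python3 - <<'E'
from h import *
s=dict(np.load('last_scene.npz'))
a=ray(s,309+10.0,303+7,.082);b=ray(s,309+13.4,303+13,.082);d=b-a;print(a,b,np.arctan2(d[1],d[0]))
a=ray(s,309+15,303+13.2,.082);b=ray(s,309+20.5,303+10.7,.082);d=b-a;print(a,b,np.arctan2(d[1],d[0]))
s=dict(np.load('last_top.npz'))
a=ray(s,124+15.4,174+8,.082);b=ray(s,124+14.4,174+13,.082);d=b-a;print(a,b,np.arctan2(d[1],d[0]))
go([.567,.282,.25],1.38)
E
```

```text
[0.57941064 0.27246788 0.082     ] [0.58230132 0.28983664 0.082     ] 1.4058782579714897
[0.57918007 0.29268598 0.082     ] [0.56294903 0.29611876 0.082     ] 2.93316946897164
[0.57429041 0.2680505  0.082     ] [0.5579573  0.27127678 0.082     ] 2.9465730229000737
t 9.5 ee [0.3573 0.0111 0.2509] psi -0.0887 tilt [ 0.0002 -0.0008] F [0.1 0.9 0.3] grip 70.1 q [-0.1  -0.04  2.07 -0.    1.12 -0.01]
shift mm [288.5 184.9   0.7] rot [-0.000e+00  1.000e-03 -1.469e+00]
```

```bash
python3 - <<'E'
from h import *
s=snap('scene');W=cloud(s);o=ctrl.observe();e=o['ee_pos']
m=(np.hypot(W[...,0]-e[0],W[...,1]-e[1])<.07)&(W[...,2]>.15)&(W[...,2]<.4)
z=W[...,2][m]; print(e,np.sort(z)[:15],len(z))
M=Rot.from_quat(o['orientation']).as_matrix()
L=(W[m]-e)@M*1000; i=L[:,2]>-5; print(L[i].round(0)[:60:2].tolist())
u,v=proj(s,e).astype(int);print(u,v); cv2.imwrite('pics/g7.png',cv2.resize(s['pixels'][v-40:v+40,u-50:u+50],(750,600),interpolation=cv2.INTER_CUBIC))
for d in (0,3,22): print(d,[((proj(s,e+M@np.array([0,y,d])*1e-3*np.array([1,1,1]))-[u-50,v-40])*7.5).round() for y in (-.0,)], [((proj(s,e+M@np.array([0,y/1000,d/1000]))-[u-50,v-40])*7.5).round() for y in(-35,35)])
E
```

```text
[0.35753252 0.01297408 0.25086507] [0.25877503 0.2623414  0.26276594 0.26377894 0.26407664 0.2659592
 0.2666195  0.26670626 0.26683563 0.26720729 0.26729627 0.26736924
 0.26748849 0.2675505  0.26782337] 848
[]
328 169
0 [array([378., 305.])] [array([455., 267.]), array([301., 343.])]
3 [array([377., 309.])] [array([453., 272.]), array([300., 348.])]
22 [array([369., 340.])] [array([444., 302.]), array([293., 378.])]
```

View pics/g7.png

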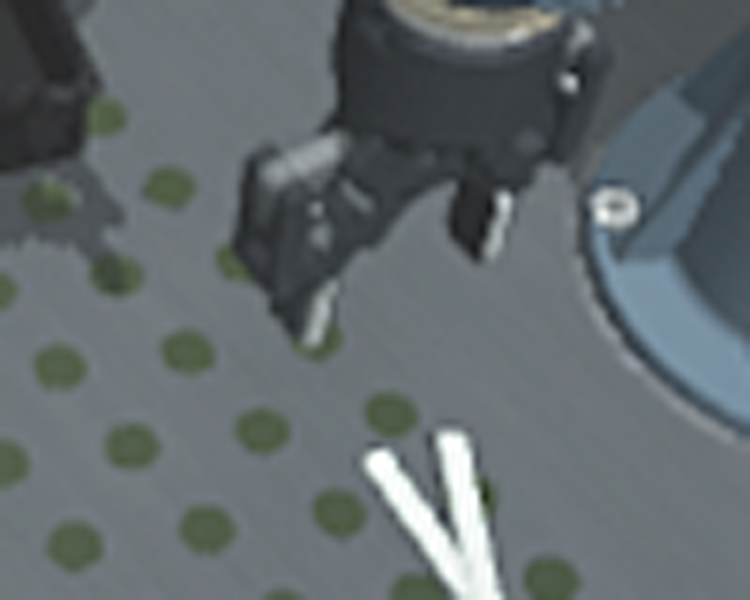

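```bash
python3 - <<'E'
from h import *
s=dict(np.load('last_scene.npz'));o=ctrl.observe();e=o['ee_pos'];M=Rot.from_quat(o['orientation']).as_matrix()
f=lambda x,y,d:((proj(s,e+M@np.array([x,y,d])/1000)-[278,129])*7.5).round()
for y in(35,-35):
  for d in(-10,-5,0,5,10,20): print(y,d,f(11,y,d),f(0,y,d),f(-11,y,d))
E
```

```text
35 -10 [322. 348.] [305. 327.] [287. 306.]
35 -5 [320. 356.] [303. 335.] [285. 314.]
35 0 [318. 364.] [301. 343.] [284. 322.]
35 5 [316. 372.] [299. 351.] [282. 330.]
35 10 [314. 380.] [297. 359.] [280. 338.]
35 20 [310. 396.] [293. 374.] [276. 354.]
-35 -10 [478. 271.] [460. 250.] [442. 230.]
-35 -5 [475. 279.] [457. 259.] [440. 238.]
-35 0 [472. 287.] [455. 267.] [437. 247.]
-35 5 [470. 296.] [452. 275.] [435. 255.]
-35 10 [467. 304.] [450. 283.] [432. 263.]
-35 20 [462. 319.] [445. 299.] [428. 279.]
```

Projecting the fingertips into the picture shows they sit at about the reported TCP height, not 22 mm ahead of it. That explains the first missed handle grip, so I'll use that height from now on. The hub is at about (0.568, 0.282) with its flats at 1.38 rad.

Call:
{"op": "drive_tool", "data": {
  "steps": [
    [[29,19,0],[0,0,-0.14],60],
    [[58,37,0],[0,0,-0.28],60],
    [[87,56,0],[0,0,-0.42],60],
    [[116,74,0],[0,0,-0.56],60],
    [[145,93,0],[0,0,-0.7],60]
  ]
}}

```text
time_s: 10.05
ee_pos: [0.4627, 0.1544, 0.2506]
orientation: [0.456, 0.89, -0.0, -0.0]
wrist_force: [0.4, -0.9, 0.0]
grip_width: 0.707
```

```bash
python3 - <<'E'
from h import *
go([.568,.282,.18],1.38)
E
```

```text
t 10.05 ee [0.4627 0.1544 0.2506] psi 0.6247 tilt [-0.0005  0.0001] F [ 0.4 -0.9  0. ] grip 60.4 q [ 0.23  0.21  1.78  0.    1.15 -0.4 ]
shift mm [ 41.9 160.   70.5] rot [-0.    -0.001 -0.755]
```

Call:
{"op": "drive_tool", "data": {
  "steps": [
    [[10,37,5],[0,0,-0.15],55],
    [[20,74,15],[0,0,-0.3],55],
    [[30,111,35],[0,0,-0.45],50],
    [[40,148,60],[0,0,-0.6],50],
    [[42,160,70],[0,0,-0.755],50]
  ]
}}

```text
time_s: 10.55
ee_pos: [0.5683, 0.2823, 0.1775]
orientation: [0.097, 0.995, -0.0, -0.001]
wrist_force: [-0.3, -0.6, -0.7]
grip_width: 0.589
```

```bash
python3 - <<'E'
from h import *
go([.568,.282,.053],1.38)
E
```

```text
t 10.55 ee [0.5683 0.2823 0.1775] psi 1.3763 tilt [-0.0029 -0.0006] F [-0.3 -0.6 -0.7] grip 50.3 q [ 0.39  0.56  1.47  0.    1.12 -0.99]
shift mm [-1.000e-01 -2.000e-01  1.245e+02] rot [-0.001 -0.003 -0.004]
```

Call:
{"op": "drive_tool", "data": {
  "steps": [
    [[0,0,35],[0,0,0],50],
    [[0,0,70],[0,0,0],50],
    [[0,0,100],[0,0,0],50],
    [[0,0,115],[0,0,0],50],
    [[0,0,122],[0,0,0],50]
  ],
  "force": 30
}}

```text
time_s: 11.05
ee_pos: [0.5678, 0.2794, 0.0574]
orientation: [0.101, 0.995, -0.0, -0.001]
wrist_force: [0.2, 0.2, 0.5]
grip_width: 0.585
```

```bash
python3 - <<'E'
from h import *
go([.568,.282,.053],1.38)
s=snap('scene');u,v=proj(s,[.568,.282,.07]).astype(int); cv2.imwrite('pics/g8.png',cv2.resize(s['pixels'][v-40:v+40,u-50:u+50],(750,600),interpolation=cv2.INTER_CUBIC))
E
```

```text
t 11.05 ee [0.5678 0.2794 0.0574] psi 1.3682 tilt [-0.002  -0.0007] F [0.2 0.2 0.5] grip 50.0 q [ 0.38  0.7   1.54  0.    0.9  -0.98]
shift mm [0.3 2.6 4.4] rot [-0.001 -0.002 -0.012]
```

View pics/g8.png

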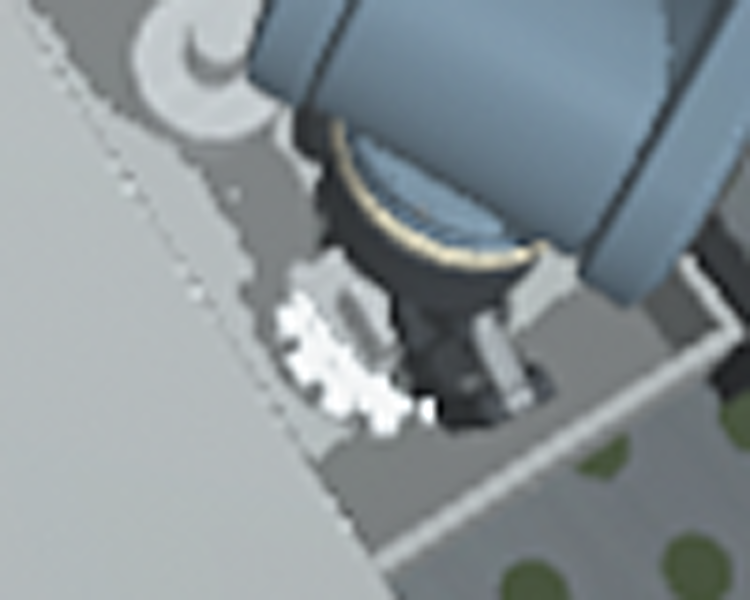

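Call:
{"op": "drive_tool", "data": {
  "steps": [
    [[0,2,3],[0,0,0],40],
    [[0,2,3],[0,0,0],30],
    [[0,2,3],[0,0,0],20],
    [[0,2,3],[0,0,0],20],
    [[0,2,3],[0,0,0],20]
  ]
}}

```text
time_s: 11.6
ee_pos: [0.5699, 0.2809, 0.0571]
orientation: [0.102, 0.995, 0.001, 0.001]
wrist_force: [-1.1, 2.0, 6.4]
grip_width: 0.302
```

```bash
python3 - <<'E'
from h import *
go([.568,.282,.053],1.38)
E
```

```text
t 11.6 ee [0.5699 0.2809 0.0571] psi 1.3669 tilt [0.0021 0.0012] F [-1.1  2.   6.4] grip 25.8 q [ 0.38  0.71  1.54  0.    0.89 -0.98]
shift mm [2.1 0.7 4.1] rot [ 0.002  0.002 -0.013]
```

Hub gripped, opening 25.8 mm. I'll set it down closer to the drawer front, then regrip across the other two flats so it's centred both ways.

Call:
{"op": "drive_tool", "data": {
  "steps": [
    [[0,0,0],[0,0,0],20],
    [[0,0,-8],[0,0,0],20],
    [[12,0,-10],[0,0,0],20],
    [[25,0,-10],[0,0,0],20],
    [[36,0,-10],[0,0,0],20]
  ],
  "force": 60
}}

```text
time_s: 12.1
ee_pos: [0.5321, 0.2877, 0.0655]
orientation: [0.102, 0.995, -0.0, -0.001]
wrist_force: [-0.4, 0.7, -3.1]
grip_width: 0.292
```

Call:
{"op": "drive_tool", "data": {
  "steps": [
    [[0,0,0],[0,0,0],20],
    [[0,0,4],[0,0,0],20],
    [[0,0,8],[0,0,0],20],
    [[0,0,9],[0,0,0],20],
    [[0,0,9],[0,0,0],20]
  ]
}}

```text
time_s: 12.6
ee_pos: [0.5349, 0.2876, 0.0573]
orientation: [0.102, 0.995, 0.0, 0.001]
wrist_force: [-0.7, -0.2, 4.8]
grip_width: 0.29
```

```bash
python3 - <<'E'
from h import *
go(None,1.38)
E
```

```text
t 12.6 ee [0.5349 0.2876 0.0573] psi 1.3667 tilt [0.0015 0.0003] F [-0.7 -0.2  4.8] grip 24.8 q [ 0.42  0.67  1.62 -0.    0.85 -0.95]
```

Call:
{"op": "drive_tool", "data": {
  "steps": [
    [[0,0,0],[0,0,0],52],
    [[0,0,0],[0,0,0],52],
    [[0,0,0],[0,0,0],52],
    [[0,0,-2],[0,0,0],52],
    [[0,0,-3],[0,0,0],52]
  ]
}}

```text
time_s: 13.1
ee_pos: [0.534, 0.2877, 0.06]
orientation: [0.102, 0.995, 0.0, 0.0]
wrist_force: [0.2, 0.2, -0.4]
grip_width: 0.611
```

Call:
{"op": "drive_tool", "data": {
  "steps": [
    [[0,0,0],[0,0,0.14],52],
    [[0,0,0],[0,0,0.28],52],
    [[0,0,0],[0,0,0.42],52],
    [[0,0,0],[0,0,0.56],52],
    [[0,0,0],[0,0,0.7],52]
  ]
}}

```text
time_s: 13.6
ee_pos: [0.534, 0.2877, 0.06]
orientation: [0.439, 0.898, 0.0, 0.0]
wrist_force: [0.0, -0.0, 0.1]
grip_width: 0.607
```

Call:
{"op": "drive_tool", "data": {
  "steps": [
    [[0,0,0],[0,0,0.14],52],
    [[0,0,0],[0,0,0.28],52],
    [[0,0,0],[0,0,0.42],52],
    [[0,0,0],[0,0,0.56],52],
    [[0,0,0],[0,0,0.7],52]
  ]
}}

```text
time_s: 14.1
ee_pos: [0.534, 0.2877, 0.06]
orientation: [0.721, 0.693, 0.0, 0.0]
wrist_force: [-0.3, 0.2, 0.2]
grip_width: 0.609
```

Call:
{"op": "drive_tool", "data": {
  "steps": [
    [[0,0,0],[0,0,0.09],52],
    [[0,0,0],[0,0,0.171],52],
    [[0,0,2],[0,0,0.171],52],
    [[0,0,3],[0,0,0.171],52],
    [[0,0,3],[0,0,0.171],52]
  ]
}}

```text
time_s: 14.6
ee_pos: [0.5338, 0.2876, 0.0566]
orientation: [0.775, 0.632, -0.0, -0.0]
wrist_force: [0.5, 0.4, 0.1]
grip_width: 0.605
```

```bash
python3 - <<'E'
from h import *
go([.5349,.2876,.055],1.3667-np.pi/2)
E
```

```text
t 14.6 ee [0.5338 0.2876 0.0566] psi -0.2021 tilt [-0.0003 -0.0002] F [0.5 0.4 0.1] grip 51.7 q [ 0.42  0.67  1.62 -0.    0.85  0.62]
shift mm [0.2 1.  1.6] rot [-0.     0.     0.002]
```

Call:
{"op": "drive_tool", "data": {
  "steps": [
    [[0,0,0],[0,0,0],40],
    [[0,0,0],[0,0,0],30],
    [[0,0,0],[0,0,0],20],
    [[0,0,0],[0,0,0],20],
    [[0,0,0],[0,0,0],20]
  ],
  "force": 60
}}

```text
time_s: 15.1
ee_pos: [0.5341, 0.2878, 0.057]
orientation: [0.775, 0.631, 0.0, 0.0]
wrist_force: [0.1, 0.6, 2.8]
grip_width: 0.293
```

```bash
python3 - <<'E'
from h import *
go([.5349,.2876,.055],1.3667-np.pi/2)
s=snap('scene');u,v=proj(s,[.53,.282,.07]).astype(int); cv2.imwrite('pics/g9.png',cv2.resize(s['pixels'][v-40:v+40,u-50:u+50],(750,600),interpolation=cv2.INTER_CUBIC))
E
```

```text
t 15.1 ee [0.5341 0.2878 0.057 ] psi -0.2039 tilt [0.0005 0.0002] F [0.1 0.6 2.8] grip 25.0 q [0.42 0.67 1.62 0.   0.85 0.62]
shift mm [-0.   0.8  2. ] rot [ 0. -0.  0.]
```

View pics/g9.png

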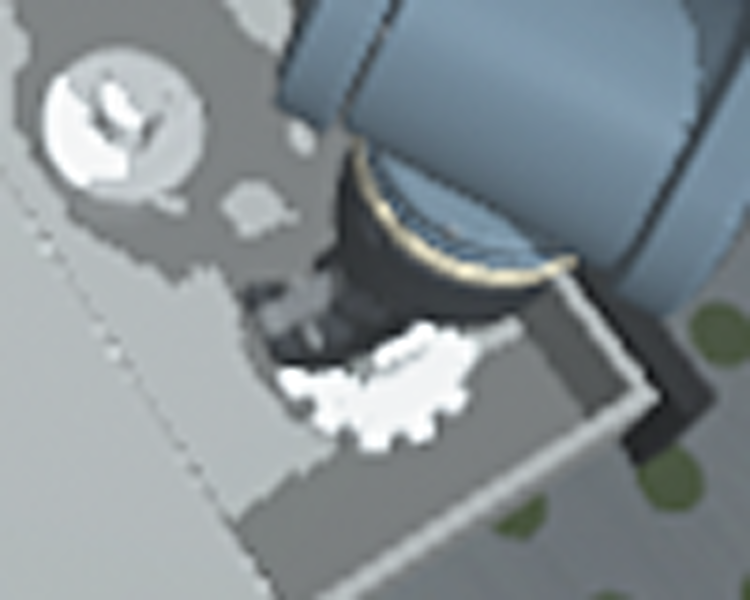

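Call:
{"op": "drive_tool", "data": {
  "steps": [
    [[0,0,0],[0,0,0],15],
    [[0,0,-15],[0,0,0],15],
    [[0,0,-45],[0,0,0],15],
    [[0,0,-85],[0,0,0],15],
    [[0,0,-125],[0,0,0],15]
  ],
  "force": 100
}}

```text
time_s: 15.65
ee_pos: [0.5334, 0.2873, 0.1835]
orientation: [0.775, 0.631, -0.001, -0.0]
wrist_force: [0.5, 0.0, -1.8]
grip_width: 0.28
```

Call:
{"op": "drive_tool", "data": {
  "steps": [
    [[0,0,-40],[0,0,0],15],
    [[0,0,-70],[0,0,0],15],
    [[0,0,-90],[0,0,0],15],
    [[0,0,-90],[0,0,0],15],
    [[0,0,-90],[0,0,0],15]
  ]
}}

```text
time_s: 16.15
ee_pos: [0.5335, 0.2874, 0.2713]
orientation: [0.775, 0.631, -0.0, -0.0]
wrist_force: [0.0, -0.4, -3.1]
grip_width: 0.284
```

```bash
python3 - <<'E'
from h import *
go(None,0)
out=[]
for n in('top','scene'):
    s=snap(n); 
    c=np.array([.506,-.2025])
    ax,g=crossang(s,c,.086); out.append(cv2.resize(np.clip(g,0,255).astype(np.uint8),(400,400)))
    # iterate centre, 4-fold phase
    for it in range(6):
        ax,g=crossang(s,c,.086); X,Y=np.meshgrid(ax,ax,indexing='ij'); r=np.hypot(X,Y)
        w=np.clip(g-120,0,100)*(r<.0155)
        d=np.array([(w*X).sum(),(w*Y).sum()])/w.sum(); c=c+d
    th=np.arctan2(Y,X)
    res=[]
    for lo,hi in((.005,.012),(.007,.012),(.006,.014)):
        k=(r>lo)&(r<hi); f=(g*np.exp(4j*th))[k].sum()/g[k].sum(); res.append((round(np.angle(f)/4,3),round(abs(f),3)))
    print(n,c,res)
cv2.imwrite('pics/x10.png',np.hstack(out))
E
```

```text
t 16.15 ee [0.5335 0.2874 0.2713] psi -0.2041 tilt [-0.0008 -0.0004] F [ 0.  -0.4 -3.1] grip 24.2 q [ 0.42  0.42  1.45 -0.    1.28  0.62]
top [ 0.5055055  -0.20314927] [(np.float64(-0.768), np.float64(0.074)), (np.float64(-0.768), np.float64(0.092)), (np.float64(-0.769), np.float64(0.101))]
scene [ 0.5060655  -0.20107986] [(np.float64(-0.769), np.float64(0.081)), (np.float64(-0.771), np.float64(0.102)), (np.float64(-0.767), np.float64(0.11))]
```

View pics/x10.png

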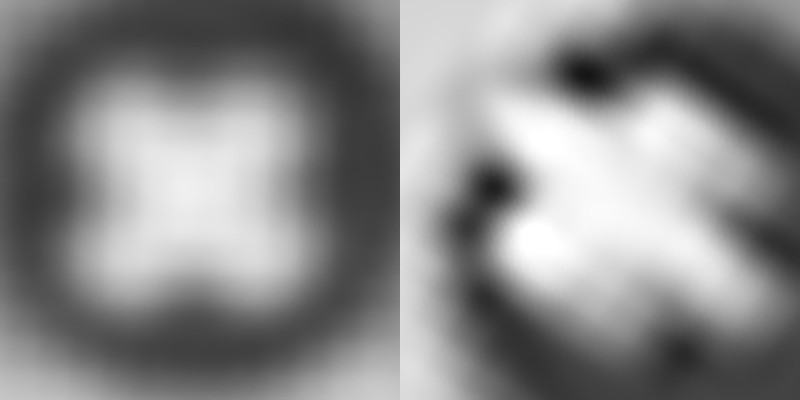

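```bash
python3 - <<'E'
from h import *
s=dict(np.load('last_top.npz'));g=cv2.cvtColor(s['pixels'],cv2.COLOR_BGR2GRAY)
W=cloud(s)
# housing by height: points z>.04 near centre -> boundary circle
m=(W[...,2]>.045)&(W[...,2]<.085)&(np.hypot(W[...,0]-.5055,W[...,1]+.2035)<.12)
cs,_=cv2.findContours(m.astype(np.uint8),cv2.RETR_EXTERNAL,cv2.CHAIN_APPROX_NONE);c=max(cs,key=cv2.contourArea)
e=cv2.fitEllipse(c);print(e,ray(s,*e[0],.056))
# rim ring bright edge via radial profile at z=.068
for n in('top','scene'):
    s=dict(np.load(f'last_{n}.npz'));g=cv2.GaussianBlur(cv2.cvtColor(s['pixels'],cv2.COLOR_BGR2GRAY),(3,3),0).astype(np.float32)
    P=[]
    for a in np.linspace(0,2*np.pi,120,endpoint=False):
        r=np.linspace(.062,.082,41); q=np.array([proj(s,[.5055+x*np.cos(a),-.2035+x*np.sin(a),.068]) for x in r],np.float32)
        v=cv2.remap(g,q[:,0].reshape(1,-1),q[:,1].reshape(1,-1),cv2.INTER_CUBIC)[0]
        w=np.clip(v-np.percentile(v,60),0,None); rr=(w*r).sum()/w.sum(); rr=r[v.argmax()]
        P.append((.5055+rr*np.cos(a),-.2035+rr*np.sin(a)))
    P=np.array(P); k=np.ones(len(P),bool)
    for _ in range(6):
        A=np.c_[P,np.ones(len(P))][k]; x=np.linalg.lstsq(A,(P[k]**2).sum(1),rcond=None)[0]; c=x[:2]/2; R=np.sqrt(x[2]+c@c); res=abs(np.hypot(*(P-c).T)-R); k=res<max(.0015,1.5*np.median(res))
    print(n,c,R,k.sum())
go([.5055,-.2035,.26],-.769)
E
```

```text
((283.4223937988281, 201.4019012451172), (49.48175048828125, 50.15048599243164), 158.27005004882812) [ 0.50442099 -0.20242699  0.056     ]
top [ 0.50491566 -0.20225572] 0.07008577668634493 79
scene [ 0.50407285 -0.20344513] 0.06973931294899549 97
t 16.25 ee [0.5333 0.2873 0.2702] psi -0.204 tilt [-0.0025 -0.0012] F [-0.4 -0.1 -3.5] grip 24.1 q [ 0.42  0.42  1.45 -0.    1.28  0.62]
shift mm [-486.3   72.3   10.8] rot [-0.002  0.002  0.565]
```

Call:
{"op": "drive_tool", "data": {
  "steps": [
    [[-35,5,0],[0,0,0.05],15],
    [[-80,12,0],[0,0,0.12],15],
    [[-125,19,0],[0,0,0.19],15],
    [[-170,25,0],[0,0,0.26],15],
    [[-215,32,0],[0,0,0.32],15]
  ]
}}

```text
time_s: 16.75
ee_pos: [0.5207, 0.069, 0.2706]
orientation: [0.867, 0.499, -0.001, -0.0]
wrist_force: [0.6, 0.5, -2.6]
grip_width: 0.28
```

```bash
python3 - <<'E'
from h import *
go([.505,-.203,.23],-.769)
E
```

```text
t 16.75 ee [0.5207 0.069  0.2706] psi -0.5265 tilt [-0.0022 -0.0002] F [ 0.6  0.5 -2.6] grip 23.9 q [ 0.04  0.27  1.66 -0.    1.22  0.57]
shift mm [-243.   123.1   40.6] rot [-0.002  0.001  0.242]
```

Call:
{"op": "drive_tool", "data": {
  "steps": [
    [[-40,20,0],[0,0,0.04],15],
    [[-80,40,0],[0,0,0.08],15],
    [[-120,61,0],[0,0,0.12],15],
    [[-160,81,0],[0,0,0.16],15],
    [[-200,101,10],[0,0,0.2],15]
  ]
}}

```text
time_s: 17.25
ee_pos: [0.5087, -0.1549, 0.2615]
orientation: [0.912, 0.41, 0.0, 0.0]
wrist_force: [1.9, -0.4, -2.4]
grip_width: 0.284
```

```bash
python3 - <<'E'
from h import *
go([.505,-.203,.2],-.769)
E
```

```text
t 17.25 ee [ 0.5087 -0.1549  0.2615] psi -0.7257 tilt [ 0.0001 -0.    ] F [ 1.9 -0.4 -2.4] grip 24.3 q [-0.38  0.29  1.66  0.    1.2   0.34]
shift mm [-38.5  29.1  61.5] rot [ 0.    -0.     0.043]
```

Call:
{"op": "drive_tool", "data": {
  "steps": [
    [[-15,12,15],[0,0,0.02],15],
    [[-30,22,35],[0,0,0.043],15],
    [[-38,29,55],[0,0,0.043],15],
    [[-38,29,65],[0,0,0.043],15],
    [[-38,29,65],[0,0,0.043],15]
  ]
}}

```text
time_s: 17.75
ee_pos: [0.5047, -0.2, 0.1949]
orientation: [0.92, 0.391, -0.001, -0.002]
wrist_force: [0.4, 0.3, -2.0]
grip_width: 0.277
```

```bash
python3 - <<'E'
from h import *
s=snap('scene');t=snap('top')
go([.505,-.203,.15],-.769)
u,v=proj(s,[.505,-.203,.15]).astype(int);print(u,v); a=cv2.resize(s['pixels'][v-40:v+40,u-40:u+40],(400,400),interpolation=cv2.INTER_CUBIC)
u,v=proj(t,[.505,-.203,.15]).astype(int);b=cv2.resize(t['pixels'][v-40:v+40,u-40:u+40],(400,400),interpolation=cv2.INTER_CUBIC)
cv2.imwrite('pics/g11.png',np.hstack([a,b]))
E
```

```text
t 17.85 ee [ 0.5058 -0.2001  0.1971] psi -0.7663 tilt [-0.0002  0.0002] F [-0.   0.3 -1.8] grip 24.1 q [-0.46  0.38  1.7   0.    1.06  0.3 ]
shift mm [-2.7  1.4 47.1] rot [-0.    -0.     0.003]
241 165
```

View pics/g11.png

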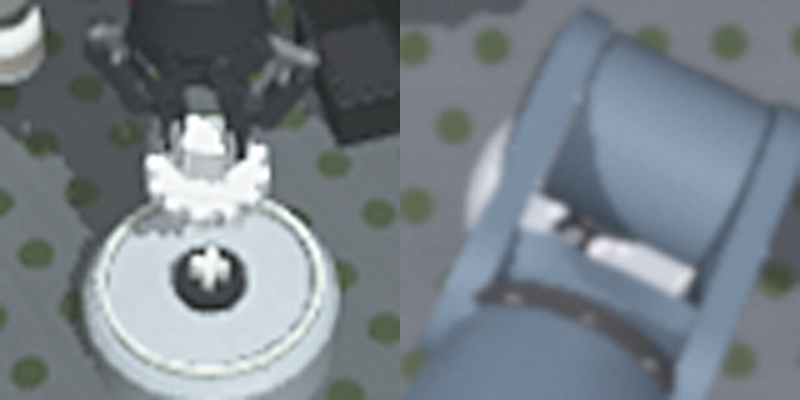

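```bash
python3 - <<'E'
from h import *
s=dict(np.load('last_scene.npz'));W=cloud(s)
for p in([.5058,-.2001,.176],[.5058,-.2001,.206],[.5058,-.2001,.222],[.505,-.203,.087]): print(p,proj(s,p))
m=(np.hypot(W[...,0]-.5058,W[...,1]+.2001)<.045)&(W[...,2]>.15)&(W[...,2]<.23)&(s['pixels'].min(-1)>150)
v,u=np.nonzero(m);print(u.min(),u.max(),v.min(),v.max())
g=s['pixels'].min(-1)
for r in range(154,170,2): 
    k=np.nonzero(g[r,225:262]>190)[0]+225; print(r,k.min() if len(k) else None,k.max() if len(k) else None)
P=W[m];k=(P[:,2]<.195)&(P[:,2]>.18);q=P[k];print(len(q),q.min(0),q.max(0),np.median(W[m][:,2]))
h=P[P[:,2]>.21]; print(len(h),h.mean(0) if len(h) else 0)
E
```

```text
[0.5058, -0.2001, 0.176] [241.89905919 160.61050685]
[0.5058, -0.2001, 0.206] [241.60059441 154.40089062]
[0.5058, -0.2001, 0.222] [241.43593653 150.97515242]
[0.505, -0.203, 0.087] [242.4181731  176.83208172]
231 254 148 170
154 238 253
156 231 253
158 231 254
160 231 254
162 231 251
164 234 252
166 234 256
168 239 259
210 [ 0.46756005 -0.22544692  0.18019556] [ 0.54049987 -0.16222132  0.19411427] 0.18884737095941406
85 [ 0.507217   -0.19678387  0.21919323]
```

Call:
{"op": "drive_tool", "data": {
  "steps": [
    [[-2.5,1.5,15],[0,0,0],15],
    [[-2.5,1.5,35],[0,0,0],15],
    [[-2.5,1.5,55],[0,0,0],15],
    [[-2.5,1.5,64],[0,0,0],15],
    [[-2.5,1.5,64],[0,0,0],15]
  ]
}}

```text
time_s: 18.35
ee_pos: [0.5049, -0.203, 0.1326]
orientation: [0.92, 0.391, -0.0, -0.0]
wrist_force: [-0.3, -0.6, -2.2]
grip_width: 0.279
```

```bash
python3 - <<'E'
from h import *
s=snap('scene')
go([.505,-.203,.12],-.769)
u,v=proj(s,[.505,-.203,.1]).astype(int); cv2.imwrite('pics/g12.png',cv2.resize(s['pixels'][v-30:v+30,u-40:u+40],(800,600),interpolation=cv2.INTER_CUBIC))
E
```

```text
t 18.4 ee [ 0.5053 -0.2034  0.1335] psi -0.7665 tilt [ 0.0004 -0.0002] F [ 0.6  0.5 -1.9] grip 24.2 q [-0.47  0.46  1.75  0.    0.93  0.3 ]
shift mm [ 0.  -0.5 13.5] rot [ 0.    -0.     0.003]
```

View pics/g12.png

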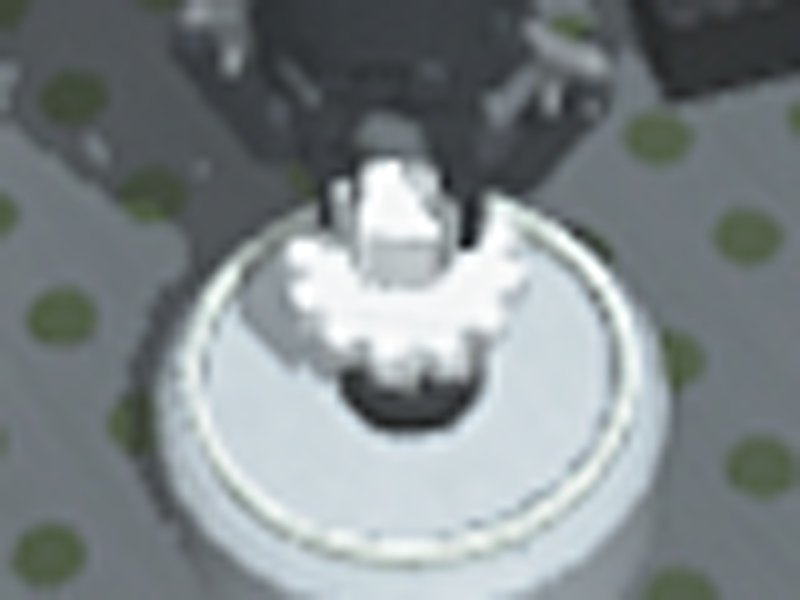

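The wheel is upright and in line with the collar (column about 408). I'll go down slowly and watch the force.

Call:
{"op": "drive_tool", "data": {
  "steps": [
    [[0,0,4],[0,0,0.003],15],
    [[0,0,8],[0,0,0.003],15],
    [[0,0,11],[0,0,0.003],15],
    [[0,0,14],[0,0,0.003],15],
    [[0,0,16],[0,0,0.003],15]
  ]
}}

```text
time_s: 18.9
ee_pos: [0.5049, -0.2036, 0.1166]
orientation: [0.921, 0.39, -0.0, -0.0]
wrist_force: [-0.1, 1.3, -2.7]
grip_width: 0.28
```

```bash
python3 - <<'E'
from h import *
go([.505,-.203,.106],-.769); print(ctrl.observe()['moment'])
E
```

```text
t 18.9 ee [ 0.5049 -0.2036  0.1166] psi -0.77 tilt [-0.0002  0.0001] F [-0.1  1.3 -2.7] grip 23.9 q [-0.47  0.48  1.76 -0.    0.89  0.3 ]
shift mm [ 0.4 -0.4 10.6] rot [-0.     0.    -0.001]
[ 0.04911691  0.02064769 -0.01972263]
```

Call:
{"op": "drive_tool", "data": {
  "steps": [
    [[0,0,2],[0,0,0],15],
    [[0,0,4],[0,0,0],15],
    [[0,0,6],[0,0,0],15],
    [[0,0,8],[0,0,0],15],
    [[0,0,8],[0,0,0],15]
  ]
}}

```text
time_s: 19.4
ee_pos: [0.5049, -0.2035, 0.1085]
orientation: [0.921, 0.39, -0.0, -0.0]
wrist_force: [0.5, -0.1, -1.4]
grip_width: 0.286
```

```bash
python3 - <<'E'
from h import *
go([.505,-.203,.106],-.769); print(ctrl.observe()['moment'])
E
```

```text
t 19.4 ee [ 0.5049 -0.2035  0.1085] psi -0.77 tilt [-0.0004  0.0002] F [ 0.5 -0.1 -1.4] grip 24.4 q [-0.47  0.5   1.77  0.    0.88  0.3 ]
shift mm [ 0.5 -0.3  2.5] rot [-0.     0.    -0.001]
[0.01590615 0.01674901 0.0382771 ]
```

Call:
{"op": "drive_tool", "data": {
  "steps": [
    [[0,0,1],[0,0,0],15],
    [[0,0,2],[0,0,0],15],
    [[0,0,3],[0,0,0],15],
    [[0,0,4],[0,0,0],15],
    [[0,0,5],[0,0,0],15]
  ],
  "force": 120
}}

```text
time_s: 19.9
ee_pos: [0.5051, -0.2036, 0.1041]
orientation: [0.921, 0.39, 0.0, 0.0]
wrist_force: [-2.8, 1.4, 4.4]
grip_width: 0.28
```

Call:
{"op": "drive_tool", "data": {
  "steps": [
    [[0,0,1],[0,0,0],15],
    [[0,0,2],[0,0,0],15],
    [[0,0,3],[0,0,0],15],
    [[0,0,4],[0,0,0],15],
    [[0,0,4],[0,0,0],15]
  ]
}}

```text
time_s: 20.4
ee_pos: [0.5051, -0.2036, 0.1002]
orientation: [0.921, 0.39, 0.0, 0.0]
wrist_force: [-3.2, 1.7, 9.0]
grip_width: 0.276
```

```bash
python3 - <<'E'
from h import *
go([.505,-.203,.098],-.769); print(ctrl.observe()['moment'])
E
```

```text
t 20.4 ee [ 0.5051 -0.2036  0.1002] psi -0.7701 tilt [ 0.0003 -0.0001] F [-3.2  1.7  9. ] grip 23.6 q [-0.47  0.51  1.77  0.    0.86  0.3 ]
shift mm [ 0.4 -0.5  2.2] rot [ 0.    -0.    -0.001]
[ 0.31094436  0.62737147 -0.0176706 ]
```

The force matches the collar spring: about 6.8 N, then 11.4 N after allowing for the wheel's weight. I'll press on to the stop.

Call:
{"op": "drive_tool", "data": {
  "steps": [
    [[0,0,1],[0,0,0],15],
    [[0,0,2],[0,0,0],15],
    [[0,0,3],[0,0,0],15],
    [[0,0,3.5],[0,0,0],15],
    [[0,0,3.5],[0,0,0],15]
  ]
}}

```text
time_s: 20.9
ee_pos: [0.5052, -0.2036, 0.0972]
orientation: [0.921, 0.39, 0.0, 0.0]
wrist_force: [-5.2, 2.5, 12.9]
grip_width: 0.281
```

```bash
python3 - <<'E'
from h import *
s=snap('scene')
go([.505,-.203,.098],-.769); print(ctrl.observe()['moment'])
u,v=proj(s,[.505,-.203,.1]).astype(int); cv2.imwrite('pics/g13.png',cv2.resize(s['pixels'][v-30:v+30,u-40:u+40],(800,600),interpolation=cv2.INTER_CUBIC))
E
```

```text
t 20.95 ee [ 0.5052 -0.2036  0.0972] psi -0.77 tilt [ 0.0005 -0.0002] F [-4.6  3.1 12.9] grip 23.7 q [-0.47  0.51  1.77  0.    0.85  0.3 ]
shift mm [ 0.3 -0.5 -0.8] rot [ 0.    -0.    -0.001]
[ 0.44160883  0.83958828 -0.02077348]
```

View pics/g13.png

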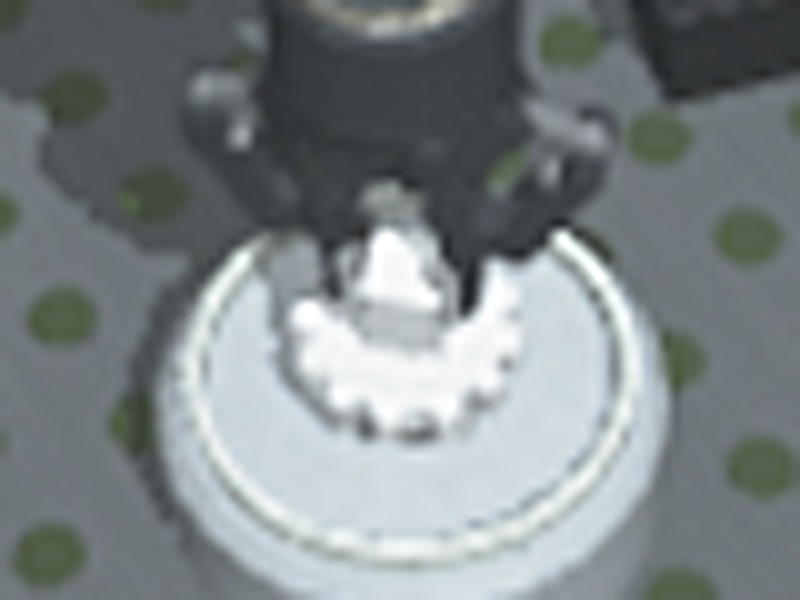

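Call:
{"op": "drive_tool", "data": {
  "steps": [
    [[0,0,0.5],[0,0,0],15],
    [[0,0,1],[0,0,0],15],
    [[0,0,1.5],[0,0,0],15],
    [[0,0,1.5],[0,0,0],15],
    [[0,0,1.5],[0,0,0],15]
  ]
}}

```text
time_s: 21.45
ee_pos: [0.5053, -0.2036, 0.0971]
orientation: [0.921, 0.39, 0.0, 0.0]
wrist_force: [-9.4, 5.2, 29.4]
grip_width: 0.275
```

```bash
python3 - <<'E'
from h import *
s=snap('scene')
go([.505,-.203,.098],-.769); print(ctrl.observe()['moment'],ctrl.observe()['joint_vel'].round(4))
W=cloud(s); m=(np.hypot(W[...,0]-.505,W[...,1]+.203)<.025)&(W[...,2]>.1)&(s['pixels'].min(-1)>200); print(m.sum(),np.percentile(W[m][:,2],[50,75,90,98]))
E
```

```text
t 21.5 ee [ 0.5053 -0.2036  0.0971] psi -0.7699 tilt [ 0.0009 -0.0004] F [-9.8  4.6 29.5] grip 23.7 q [-0.47  0.51  1.77  0.    0.85  0.3 ]
shift mm [ 0.2 -0.7 -0.9] rot [ 0.001 -0.    -0.001]
[1.06358568 1.93105191 0.00965785] [ 0.0007 -0.0011  0.      0.0005 -0.0009 -0.0001]
42 [0.12324672 0.1245761  0.1258257  0.12650009]
```

The hard stop is reached: the force jumps to 29 N with no further travel, and the hub top measures 0.123 m as expected. I'll ease the push slightly and recheck before handing in.

Call:
{"op": "drive_tool", "data": {
  "steps": [
    [[0,0,-0.5],[0,0,0],15],
    [[0,0,-0.5],[0,0,0],15],
    [[0,0,-0.5],[0,0,0],15],
    [[0,0,-0.5],[0,0,0],15],
    [[0,0,-0.5],[0,0,0],15]
  ]
}}

```text
time_s: 22.0
ee_pos: [0.5053, -0.2036, 0.0972]
orientation: [0.921, 0.39, 0.0, 0.0]
wrist_force: [-7.4, 3.6, 24.0]
grip_width: 0.276
```

```bash
python3 - <<'E'
from h import *
go(None,0)
out=[]
for n in('scene','top'):
    s=snap(n); out.append(cv2.resize(s['pixels'],(400,300)))
cv2.imwrite('pics/m14.png',np.hstack(out))
E
```

```text
t 22.0 ee [ 0.5053 -0.2036  0.0972] psi -0.7699 tilt [ 0.0008 -0.0004] F [-7.4  3.6 24. ] grip 23.5 q [-0.47  0.51  1.77  0.    0.85  0.3 ]
```

View pics/m14.png

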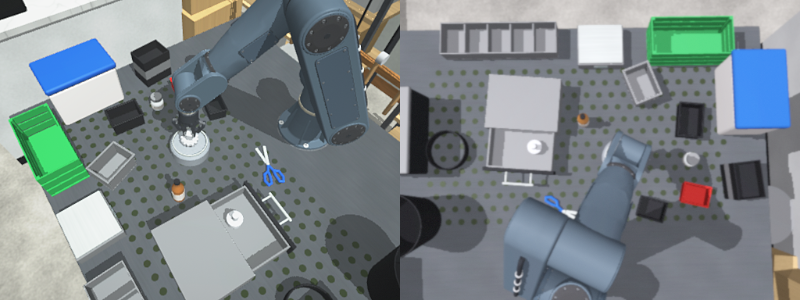

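The roller is still in the drawer at (535,147), and the bottle at (583,120) and the tub at (652,208) are where they started. The wheel is held down on the crusher, so I'm handing in.

```bash
python3 - <<'E'
from h import *
print(job_done()); go(None,0)
E
```

```text
the job is handed in; nothing more can be done
None
the job is handed in; nothing more can be done
```

I pulled the drawer fully open and took out the toothed wheel. I turned it to match the spindle (−0.77 rad), slid it over the splines and pressed it onto the collar's hard stop. I handed in at 22 s with the hub still gripped and pushed down; no verdict was reported.

**Last checks:**
- **Seating:** the force followed the collar spring, then jumped to 29 N with no further travel. I eased it to about 24 N on the wrist for the hand-in. The hub top measured 0.123 m, as expected when fully home, and the tool tilt was under 0.001 rad.
- **Scene:** the roller was in the drawer, and the bottle and small tub were upright where they started, by eye in both views.

**What failed or disagreed:**
- The first grip on the handle closed on nothing. The fingertips sit at about the reported TCP height, not 22 mm ahead of it, and I used that height from then on.
- The opening read 23.5 to 25.8 mm on the 26 mm hub, and about 8.5 mm on the 11 mm handle bar.
- The position estimates for the spindle's centre differed by about 2 mm.
- A sideways force of about 8 N remained on the wrist while pressing.

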